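# Put away the capsule filler's change plates

### The job

Put the capsule filler's blue and orange hole plates away, each colour on the sloping stand of its own colour: the broad plate, lengthwise up the slope, flat on the deck, centred and against the ledge at the low edge; and the narrow plate lengthwise on top of it, lying flat, centred and against the same ledge. Leave the grey plate, which is still in use, and the label roll, timer and cork where they are.

Things in the scene. Friction and masses are not known exactly. Their poses are not given: they have to be found in the camera images.
- blue_broad: blue, broad plastic hole plate of a capsule filler, a flat block 84 mm long x 62 mm wide x 12 mm thick with a grid of 4 x 6 holes: 7 mm holes and a steel bush in each corner; loose, lies flat; origin: centre of its underside; x along its length, y across its width, z up out of its holed top face; either end may lead
- blue_narrow: blue, narrow plastic hole plate of a capsule filler, a flat block 64 mm long x 46 mm wide x 10 mm thick with a grid of 4 x 6 holes: 7 mm holes that nearly fill it; loose, lies flat; origin: centre of its underside; x along its length, y across its width, z up out of its holed top face; either end may lead
- orange_broad: orange, broad plastic hole plate of a capsule filler, a flat block 84 mm long x 62 mm wide x 12 mm thick with a grid of 4 x 6 holes: 5 mm holes and a steel bush in each corner; loose, lies flat; origin: centre of its underside; x along its length, y across its width, z up out of its holed top face; either end may lead
- orange_narrow: orange, narrow plastic hole plate of a capsule filler, a flat block 64 mm long x 46 mm wide x 10 mm thick with a grid of 4 x 6 holes: 5 mm holes that nearly fill it; loose, lies flat; origin: centre of its underside; x along its length, y across its width, z up out of its holed top face; either end may lead
- grey_narrow: grey, narrow plastic hole plate of a capsule filler, a flat block 64 mm long x 46 mm wide x 10 mm thick with a grid of 4 x 6 holes: 6 mm holes; loose, lies flat; origin: centre of its underside; x along its length, y across its width, z up out of its holed top face; either end may lead; to be left alone
- blue_rest: deck 94x92 mm of the fixed stand with blue ledge, sloping 18 deg (0.314 rad), 12 mm high at its low edge, 41 at its high. Origin: mid low edge, on the deck at the ledge's inner face; x up the slope, y across, z square out of the deck. Ledge 5 mm thick, 27 high along the low edge; at its ends ears as high reach 17.5 mm up the slope, 78 mm apart; sides else open. Plates do not slide down by themselves
- orange_rest: deck 94x92 mm of the fixed stand with orange ledge, sloping 18 deg (0.314 rad), 12 mm high at its low edge, 41 at its high. Origin: mid low edge, on the deck at the ledge's inner face; x up the slope, y across, z square out of the deck. Ledge 5 mm thick, 27 high along the low edge; at its ends ears as high reach 17.5 mm up the slope, 78 mm apart; sides else open. Plates do not slide down by themselves
- label_roll: white roll of labels lying flat, 70 mm across, 36 mm high; origin: centre of its underside; to be left alone
- timer: white digital timer with one red and two grey buttons, lying flat, 66 x 66 x 19 mm; origin: centre of its underside; to be left alone
- stopper: cork stopper standing on its narrower end, 30 mm across, 22 mm high; origin: centre of its underside; to be left alone

How it is judged (in metres and radians):
At the end, for the whole second after the job is handed in: On each stand the broad plate of its colour lies flat on the deck, and the narrow one flat on it (0.08 rad), both within 8 mm of the ledge, 12 mm of the middle and 0.17 rad of the slope line; all released and at rest (x of blue_broad in the frame of blue_rest between 0.038 and 0.05 m and y of blue_broad in the frame of blue_rest between -0.012 and 0.012 m and z of blue_broad in the frame of blue_rest between -0.003 and 0.005 m and angle between the z axis of each of blue_broad, blue_narrow and the z axis of blue_rest, either way round below 0.08 rad and angle between the x axis of each of blue_broad, blue_narrow and the x axis of blue_rest, either way round below 0.17 rad and linear speed of each of blue_broad, blue_narrow, orange_broad, orange_narrow below 0.01 m/s and angular speed of each of blue_broad, blue_narrow, orange_broad, orange_narrow below 0.1 rad/s and x of blue_narrow in the frame of blue_rest between 0.028 and 0.04 m and y of blue_narrow in the frame of blue_rest between -0.012 and 0.012 m and z of blue_narrow in the frame of blue_rest between 0.008 and 0.017 m and x of orange_broad in the frame of orange_rest between 0.038 and 0.05 m and y of orange_broad in the frame of orange_rest between -0.012 and 0.012 m and z of orange_broad in the frame of orange_rest between -0.003 and 0.005 m and angle between the z axis of each of orange_broad, orange_narrow and the z axis of orange_rest, either way round below 0.08 rad and angle between the x axis of each of orange_broad, orange_narrow and the x axis of orange_rest, either way round below 0.17 rad and x of orange_narrow in the frame of orange_rest between 0.028 and 0.04 m and y of orange_narrow in the frame of orange_rest between -0.012 and 0.012 m and z of orange_narrow in the frame of orange_rest between 0.008 and 0.017 m); the robot touches nothing.
It fails at once if the grey plate is moved by more than 15 mm (distance of grey_narrow from where it was at the start of the episode above 0.015 m).
It fails at once if the label roll is moved by more than 15 mm (distance of label_roll from where it was at the start of the episode above 0.015 m).
It fails at once if the timer is moved by more than 15 mm (distance of timer from where it was at the start of the episode above 0.015 m).
It fails at once if the cork stopper is moved by more than 15 mm (distance of stopper from where it was at the start of the episode above 0.015 m).
It also fails if it takes over 106 s, if anything falls off the work surface, if the arm or the gripper's body presses on something with over 40 N, if the wrist force passes 120 N, or if a joint passes its speed limit or range.

### The arm

A 6-joint arm with a two-finger parallel gripper is mounted at the origin on a cart in front of the work surface, level with it; the furniture and walls round the work are solid. World frame = base frame: x ahead of the robot, y to its left, z up, the work surface at z = 0. Lengths are in mm, angles in rad, forces in N, time in s.
With the tool pointing down it reaches from about 300 to 825 mm from the base axis. Payload 5.4 kg.
Tool frame: the origin (TCP) lies at the very end of the fingers, on their centre line; the grasp point (between the pads) lies 19 mm behind it; z points along the fingers, y is the line along which they close (so a half turn about z gives the same grasp; the last joint's range is limited). The gripper opens to 92 mm and grips with 3 to 60 N. Pads are 20 mm wide; open, the fingers measure 128 mm over their backs; the gripper's body (75 mm by 189 mm) begins 69 mm behind the grasp point.
Start: joints at [1.072, 0.158, 1.597, -0, 1.386, -0.21], TCP at [163.771, 551.167, 214.601] pointing down, gripper open.
Joint ranges: [-2.91, 2.91], [-0.94, 2.29], [0.18, 2.7], [-1.29, 4.43], [0.17, 2.64], [-3, 3]. Speed limits (rad/s): [2.57, 2.57, 3.14, 3.14, 3.14, 3.14].

### API

Orientations are given as a unit quaternion [w, x, y, z].
In Python, from plant import r, cams gives the robot as it stands.
- The arm moves only by the tool servo_tool, never from a script. Its argument "commands" is a list of rows, each a list of 5 numbers: the shift along the tool's x, y, z in m, then the turn about the tool's z in rad, then the closure, from -1 (fully open) to 1 (shut), so that 0 is half open. A call has 1 to 12 rows; each row shifts and turns the commanded pose from where the row before left it, along the tool's axes as they then stand; what a row does not reach is not made up. A row lasts 1/12 s, in which the tool goes at most 41.7 mm and 7.16 degrees, less where a joint would pass 70% of its speed; a pose out of reach is approached as far as the arm can. A call with a gripper value outside its range is refused whole. The fingers move at their own pace and stop on an object; the grip force is fixed at half the most. Time passes only in rows, so rows that do not move let the fingers close. It gives the time, the measured TCP pose, the force, the opening and the grip force at its end, in the units of the state.
- r.get_state(): the state, without advancing time (a new reading comes with each control period).
- cams.get_image(name): name is "scene" or "top" or "wrist"; returns (picture, depth): 420x560x3 uint8, red, green, blue; 420x560 float32, mm along the optical axis (not along the pixel's ray), 0 where there is no reading.
- cams.camera_params(name): a dict with "fovy" (degrees; the focal length in pixels is half the picture's height over the tangent of half this angle, whatever the lens; pixels are square), "cx", "cy" (the principal point, pixels), "k1" (the pictures are not rectified: a ray, as slopes to the right and down, at radius r is drawn at 1 + k1 r^2 times it, then the intrinsics apply), "R" (3x3) and "t" (3): a world point X has camera coordinates R X + t. Camera axes: x right, y down, z forward; pixel columns grow to the right and rows downward; lengths in mm; the calibration is good to about 2 mm. A picture is of the moment at which its call begins: read the wrist's pose just before it. camera_params takes no time and is no camera call; for the wrist camera it gives the pose at the moment of the call.
- r.sign_off(): hands the job in; it is judged then, once.
The state is a dict: "time": time; "joint_positions": joint angles; "joint_vel": joint speeds; "joint_efforts": joint torques, N m; "position": TCP position; "ee_rot": TCP orientation; "contact_force": force on the tool from outside, world axes, zero at the start; "moment": the same for the moment, N m; "width": finger opening in mm; "finger_force": force on a finger pad.
Only numpy, scipy, OpenCV 4.12 (cv2) and the standard library are available. Lean on these libraries where they do the work, as an engineer would, in place of code of your own. Each camera call takes 0.05 s, during which the arm holds its last target. There are 200 camera calls.

## Working session

There is one attempt and no reset: what is moved stays moved. The work goes in short steps, Python scripts to look and compute and a tool call to move; the robot and the scene stay as the last step left them, time stands still between calls to the robot, and variables do not carry over. Pictures are saved under pics/ and viewed, at most 14 in all, crops included, and the job is handed in when it is done.

Besides the shell and the picture viewer there is one more tool, called in YAML: its name, and indented under it one key for each argument. servo_tool: Moves the arm, as the interface text tells. Its arguments: {"type":"object","properties":{"commands":{"type":"array","items":{"type":"array","items":{"type":"number"}}}},"required":["commands"]}

```bash
ls; mkdir -p pics; python3 - <<'E'
from plant import r,cams
import cv2,numpy as np
s=r.get_state();print(s)
for n in("top","scene"):
    im,d=cams.get_image(n);cv2.imwrite(f"pics/{n}0.png",im[:,:,::-1]);np.savez(f"pics/{n}0.npz",im=im,d=d)
    print(n,cams.camera_params(n))
E
```

```text
pics
{'time': 0.0, 'joint_positions': array([ 1.07192097e+00,  1.59061549e-01,  1.59820386e+00,  1.02370323e-05,
        1.38618021e+00, -2.10092922e-01]), 'joint_vel': array([-0.00051335,  0.00181313, -0.00028982,  0.00063105,  0.00053531,
        0.00063107]), 'joint_efforts': array([-9.27936817e-04, -3.85581028e+01, -3.22099507e+01,  6.99308189e-02,
        3.83352907e-02, -1.36072490e-04]), 'position': array([163.46573112, 550.63731473, 213.62610186]), 'ee_rot': array([-3.26305102e-04,  1.43890882e-01,  9.89593126e-01, -8.67130204e-04]), 'contact_force': array([-0.27705318, -0.46773028,  1.27483051]), 'moment': array([-0.04844566, -0.02195486,  0.02283672]), 'finger_force': 0.0, 'width': 91.97160935911609}
top {'fovy': 43.114380208218165, 'cx': 278.7847605022243, 'cy': 213.31225577667723, 'k1': 0.028796498782683772, 'R': array([[ 0.02045525, -0.99955697, -0.02162054],
       [-0.98560814, -0.01653083, -0.16823595],
       [ 0.16780401,  0.02475069, -0.98550962]]), 't': array([   4.09895725,  492.91682406, 1323.96387597])}
scene {'fovy': 42.49087759013277, 'cx': 282.29694011469627, 'cy': 214.78141827933584, 'k1': -0.0768509453751415, 'R': array([[ 0.86652727, -0.49904579, -0.0091536 ],
       [-0.32607469, -0.55211058, -0.7673651 ],
       [ 0.37789652,  0.66792755, -0.64114508]]), 't': array([-422.57870924,  186.8892695 , 1585.59312828])}
```

View pics/top0.png

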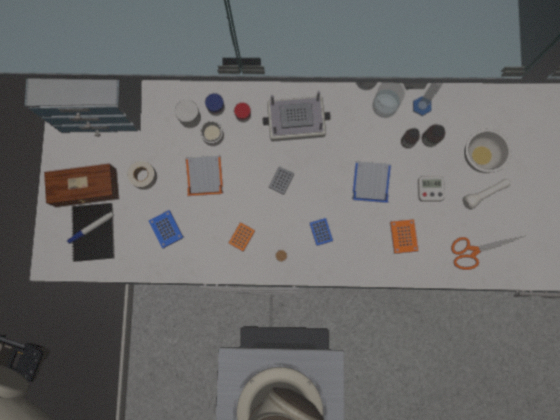

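View pics/scene0.png

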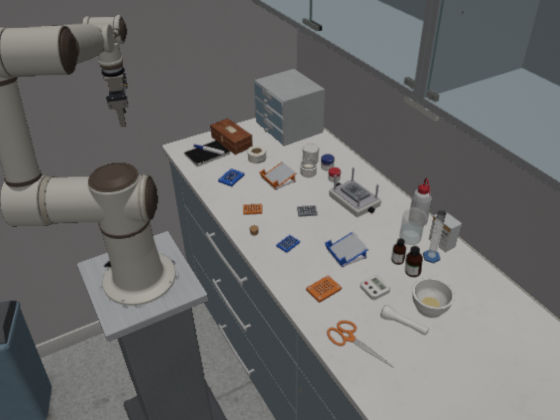

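The top view shows, in px, the orange stand at (204,175) and the blue stand at (372,182), both with the ledge toward the robot. Plates: blue_broad (166,229), orange_narrow (242,237), blue_narrow (321,231), orange_broad (404,236), grey (282,180). Other things: cork (281,256), roll (142,174), timer (431,188). The scene view agrees.

```bash
cat > h.py <<'E'
import numpy as np,cv2
def K(p):
    f=210/np.tan(np.radians(p["fovy"]/2)); return np.array([[f,0,p["cx"]],[0,f,p["cy"]],[0,0,1]])
def rays(p,uv):
    x=cv2.undistortPoints(np.float64(uv).reshape(-1,1,2),K(p),np.array([p["k1"],0,0,0,0.]))[:,0]
    R=np.array(p["R"]);return -R.T@np.array(p["t"]),np.c_[x,np.ones(len(x))]@R
def plane(p,uv,z):
    c,d=rays(p,uv);return c+d*((z-c[2])/d[:,2])[:,None]
def pts(p,d,uv):  # with depth
    c,dd=rays(p,uv);uv=np.int32(np.round(uv));return c+dd*d[uv[:,1],uv[:,0]][:,None]
def mask(im,col):
    h=cv2.cvtColor(im,cv2.COLOR_RGB2HSV);lo,hi={"orange":((4,130,60),(18,255,255)),"blue":((105,130,50),(128,255,255))}[col]
    return cv2.inRange(h,lo,hi)
def blobs(p,im,col,z,amin=60,k=3):
    m=cv2.morphologyEx(mask(im,col),cv2.MORPH_CLOSE,np.ones((k,k)))
    out=[]
    for c in cv2.findContours(m,cv2.RETR_EXTERNAL,cv2.CHAIN_APPROX_NONE)[0]:
        if cv2.contourArea(c)<amin: continue
        w=plane(p,c[:,0],z)[:,:2]; (cx,cy),(a,b),ang=cv2.minAreaRect(np.float32(w))
        if a<b: a,b,ang=b,a,ang+90
        out.append((c[:,0].mean(0).round(),round(cx,1),round(cy,1),round(a,1),round(b,1),round(np.radians((ang+90)%180-90),3)))
    return out
E
python3 - <<'E'
from h import *;from plant import cams
p=cams.camera_params("top");D=np.load("pics/top0.npz");im,d=D["im"],D["d"]
for c in("blue","orange"):
    for b in blobs(p,im,c,11): print(c,b)
for n,u in dict(cork=(281,256),grey=(282,180),roll=(142,165),timer=(431,188),dev=(297,117),jar=(212,133),red=(242,111),otop=(204,158),omid=(204,175),olow=(204,190),btop=(372,165),bmid=(372,182),blow=(372,197),bottle=(411,137)).items(): print(n,pts(p,d,np.array([u])).round(0))
a=cv2.resize(im[140:215,175:225],None,fx=7,fy=7);b=cv2.resize(im[140:215,345:400],None,fx=7,fy=7)
cv2.imwrite("pics/st.png",np.hstack([a,b])[:,:,::-1])
E
```

```text
blue (array([166., 229.]), 452.3, 310.4, 79.5, 57.0, np.float64(0.506))
orange (array([465., 254.]), 402.9, -467.7, 77.1, 68.2, np.float64(0.019))
orange (array([241., 236.]), 435.4, 110.6, 60.1, 41.9, np.float64(-0.49))
orange (array([404., 236.]), 444.1, -311.2, 81.0, 58.7, np.float64(0.117))
orange (array([ 78., 184.]), 569.5, 549.9, 173.3, 84.1, np.float64(-1.42))
cork [[385.   6.  22.]]
grey [[588.   7.  12.]]
roll [[616. 376.  37.]]
timer [[ 571. -383.   18.]]
dev [[748. -30.  52.]]
jar [[707. 195.  35.]]
red [[769. 117.  37.]]
otop [[637. 212.  42.]]
omid [[595. 213.  27.]]
olow [[558. 214.  10.]]
btop [[ 625. -227.   37.]]
bmid [[ 582. -228.   28.]]
blow [[ 546. -231.    7.]]
bottle [[ 691. -321.   71.]]
```

View pics/st.png

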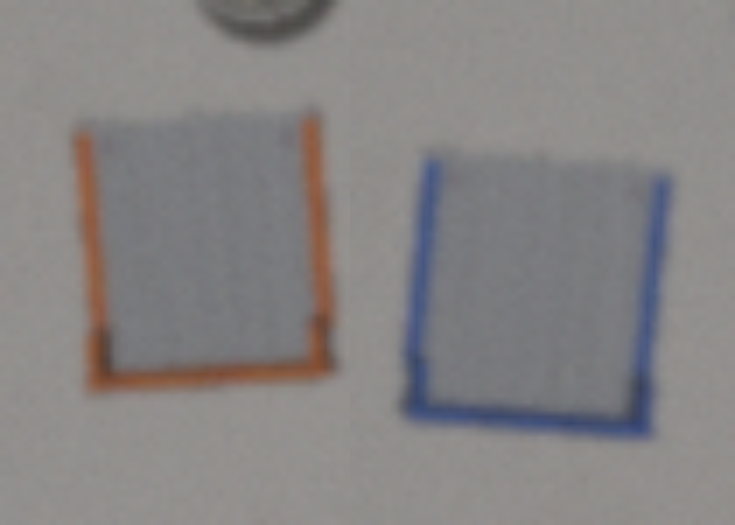

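The crop shows both stands with coloured side strips and the ledge with ears at the near edge. Orange is yawed slightly one way and blue the other. I'll refine this with the wrist camera.

```bash
cat >> h.py <<'E'
def tool(s):
    w,x,y,z=s["ee_rot"]; from scipy.spatial.transform import Rotation as T
    return T.from_quat([x,y,z,w]).as_matrix()
def go(x,y,z,yaw=None):
    """world target -> tool shift (m) at present orientation, then turn (tool x to yaw mod pi)"""
    from plant import r
    s=r.get_state();R=tool(s);d=R.T@(np.array([x,y,z])-s["position"])/1000
    cur=np.arctan2(R[1,0],R[0,0]);t=None
    if yaw is not None: t=-((yaw-cur+np.pi/2)%np.pi-np.pi/2)
    print("shift",d.round(4),"turn",t,"t",s["time"],"j6",s["joint_positions"][5].round(2),"pos",s["position"].round(1),"cur",cur.round(3))
E
python3 - <<'E'
from h import *;from plant import cams,r
p=cams.camera_params("wrist");s=r.get_state();R=tool(s);c=-p["R"].T@p["t"]
print("cam in tool",R.T@(c-s["position"]),"axes(rows)\n",(p["R"]@R).round(3),p["fovy"])
p=cams.camera_params("top");print(-p["R"].T@p["t"])
go(430,300,300); go(430,300,300,0.5)
E
```

```text
cam in tool [ 6.85649223e+01 -1.20572398e-01 -1.69591041e+02] axes(rows)
 [[ 0.     1.    -0.   ]
 [-0.97   0.    -0.242]
 [-0.242  0.     0.97 ]] 64.5292329955283
[ 263.57254436  -20.52355627 1387.79409109]
shift [-0.3268 -0.1645 -0.0861] turn None t 0.1 j6 -0.21 pos [163.5 550.7 213.7] cur 2.853
shift [-0.3268 -0.1645 -0.0861] turn -0.7888421058127655 t 0.1 j6 -0.21 pos [163.5 550.7 213.7] cur 2.853
```

servo_tool:
  commands:
    - [-0.033,-0.013,-0.003,0,-1]
    - [-0.033,-0.013,-0.003,0,-1]
    - [-0.033,-0.013,-0.003,0,-1]
    - [-0.033,-0.013,-0.003,0,-1]
    - [-0.033,-0.013,-0.003,0,-1]
    - [-0.033,-0.013,-0.003,0,-1]
    - [-0.033,-0.013,-0.003,0,-1]
    - [-0.033,-0.013,-0.003,-0.1,-1]
    - [-0.033,-0.013,-0.003,-0.1,-1]
    - [-0.033,-0.013,-0.003,-0.09,-1]
    - [0,0,0,0,-1]
    - [0,0,0,0,-1]

```text
time: 1.1
position: [449.8, 340.5, 244.1]
ee_rot: [-0.0, 0.001, 1.0, -0.0]
contact_force: [-0.6, -0.9, -0.0]
width: 92.0
finger_force: 0.0
```

```bash
cat > look.py <<'E'
import sys;from h import *;from plant import cams,r
n=sys.argv[1];p=cams.camera_params("wrist");s=r.get_state();im,d=cams.get_image("wrist")
cv2.imwrite(f"pics/{n}.png",im[:,:,::-1]);np.savez(f"pics/{n}.npz",im=im,d=d,**{k:np.array(v) for k,v in p.items()})
print(s["time"],s["position"].round(1))
for c in("blue","orange"):
    for b in blobs(p,im,c,11,300,5): print(c,b)
E
python3 look.py w1
```

```text
1.1 [449.8 340.5 244.1]
blue (array([444., 160.]), 423.8, 546.1, 44.9, 16.9, np.float64(-0.952))
blue (array([251., 180.]), 450.0, 309.2, 82.0, 60.3, np.float64(0.513))
orange (array([462., 259.]), 568.1, 579.8, 139.6, 82.5, np.float64(-1.475))
orange (array([ 91., 167.]), 432.8, 111.7, 62.9, 45.9, np.float64(-0.492))
```

View pics/w1.png

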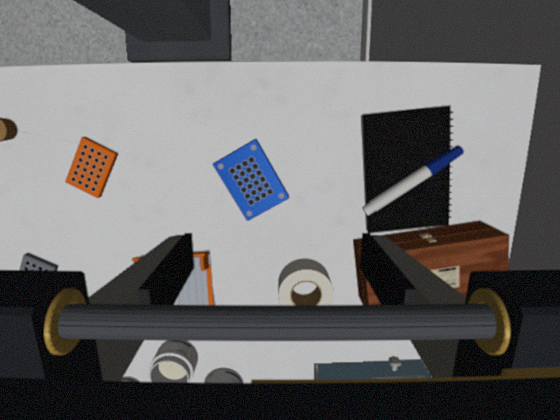

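Wrist view: blue_broad at (251,180), orange_narrow at (91,167), and the orange stand partly hidden behind the fingers. I'll go for blue_broad.

servo_tool:
  commands:
    - [-0.001,-0.031,0.02,0,-1]
    - [0,0,0.034,-0.085,-1]
    - [0,0,0.034,-0.085,-1]
    - [0,0,0.034,-0.085,-1]
    - [0,0,0.034,-0.085,-1]
    - [0,0,0.034,-0.085,-1]
    - [0,0,0.03,-0.085,-1]
    - [0,0,0.01,0,-1]
    - [0,0,0,0,-1]
    - [0,0,0,0,-1]

```text
time: 1.98
position: [449.6, 311.3, 15.4]
ee_rot: [0.0, -0.252, 0.968, 0.0]
contact_force: [0.0, 0.6, 0.1]
width: 91.7
finger_force: 0.0
```

```bash
python3 -c "
from h import *;go(450.5,309.5,4,0.51)"
```

```text
shift [ 0.0001 -0.002   0.0114] turn -1.26054464626435e-05 t 1.9833 j6 -1.7 pos [449.6 311.3  15.4] cur -2.632
```

servo_tool:
  commands:
    - [0,-0.002,0.006,0,-1]
    - [0,0,0.0055,0,-1]
    - [0,0,0,0,-1]
    - [0,0,0,0,1]
    - [0,0,0,0,1]
    - [0,0,0,0,1]
    - [0,0,0,0,1]
    - [0,0,0,0,1]
    - [0,0,0,0,1]
    - [0,0,0,0,1]

```text
time: 2.82
position: [451.1, 308.8, 3.3]
ee_rot: [0.0, -0.253, 0.968, 0.0]
contact_force: [-0.7, -1.1, 1.0]
width: 61.3
finger_force: 30.0
```

servo_tool:
  commands:
    - [0,0,-0.034,0,1]
    - [0,0,-0.034,0.085,1]
    - [0,0,-0.034,0.085,1]
    - [0,0,-0.034,0.085,1]
    - [0,0,-0.034,0.085,1]
    - [0,0,-0.034,0.085,1]
    - [0,0,0,0.085,1]

```text
time: 3.4
position: [454.6, 310.3, 215.2]
ee_rot: [0.006, 0.001, 1.0, 0.002]
contact_force: [1.2, 0.3, 0.5]
width: 62.0
finger_force: 30.0
```

servo_tool:
  commands:
    - [-0.015,-0.036,0,0,1]
    - [-0.015,-0.036,0,0,1]
    - [-0.015,-0.036,0,0,1]
    - [-0.015,-0.036,0,0,1]
    - [-0.015,-0.036,0,0,1]
    - [-0.015,-0.036,0,0,1]
    - [-0.015,-0.036,0,0,1]
    - [-0.015,-0.036,0,0,1]
    - [-0.015,-0.036,0,0,1]
    - [-0.015,-0.036,0,0,1]
    - [-0.015,-0.036,0,0,1]
    - [-0.015,-0.036,0,0,1]

```text
time: 4.4
position: [631.6, -124.9, 206.7]
ee_rot: [-0.0, -0.0, 1.0, 0.0]
contact_force: [-0.1, 0.3, -0.8]
width: 61.3
finger_force: 30.0
```

servo_tool:
  commands:
    - [0,-0.036,0,0,1]
    - [0,-0.036,0,0,1]
    - [0,-0.033,0,0,1]
    - [0,0,0,0,1]
    - [0,0,0,0,1]
    - [0,0,0,0,1]

```text
time: 4.9
position: [631.3, -227.5, 206.6]
ee_rot: [-0.0, -0.001, 1.0, 0.001]
contact_force: [0.7, 0.6, -0.4]
width: 61.4
finger_force: 30.0
```

```bash
python3 look.py w2
```

```text
4.9 [ 631.3 -227.5  206.6]
blue (array([277., 199.]), 652.4, -227.0, 257.8, 139.8, np.float64(-0.002))
blue (array([403.,  19.]), 458.3, -99.0, 48.5, 45.7, np.float64(0.31))
orange (array([193.,  21.]), 461.9, -311.6, 61.2, 46.2, np.float64(-1.459))
```

View pics/w2.png

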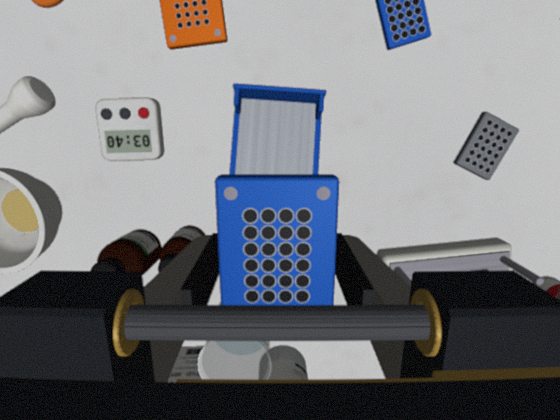

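The blue stand is seen from above: ledge at row ~88–97, deck columns 238–318, held plate in front. I'll enlarge the ledge area.

```bash
python3 - <<'E'
from h import *
D=np.load("pics/w2.npz");im,d=D["im"],D["d"];p={k:D[k] for k in("fovy","cx","cy","k1","R","t")};p={k:(v if v.ndim else float(v)) for k,v in p.items()}
cv2.imwrite("pics/c2.png",cv2.resize(im[75:175,222:338],None,fx=6,fy=6,interpolation=cv2.INTER_CUBIC)[:,:,::-1])
# deck plane from depth
m=np.argwhere((d[108:168,246:310]>0))[::7]+[108,246];P=pts(p,d,m[:,::-1])
c=P.mean(0);_,_,V=np.linalg.svd(P-c);n=V[2]*np.sign(V[2][2]);print("deck pt",c,"normal",n,"slope",np.arccos(n[2]),"yaw",np.arctan2(-n[1],-n[0]))
for u in [(260,90),(300,93),(277,97),(277,100),(277,105),(277,165),(130,150)]: print(u,pts(p,d,np.array([u])).round(1))
E
```

```text
deck pt [ 577.71348351 -226.17329794   23.68768507] normal [-0.3095036   0.02006965  0.95068645] slope 0.31535461427359185 yaw -0.06475398331757004
(260, 90) [[ 531.4 -243.7   32.5]]
(300, 93) [[ 534.1 -204.3   32.3]]
(277, 97) [[ 537.  -227.    19.1]]
(277, 100) [[ 539.5 -226.9   11.7]]
(277, 105) [[ 544.7 -226.9   13.1]]
(277, 165) [[ 605.5 -226.9   32.1]]
(130, 150) [[ 591.  -385.4   16.8]]
```

View pics/c2.png

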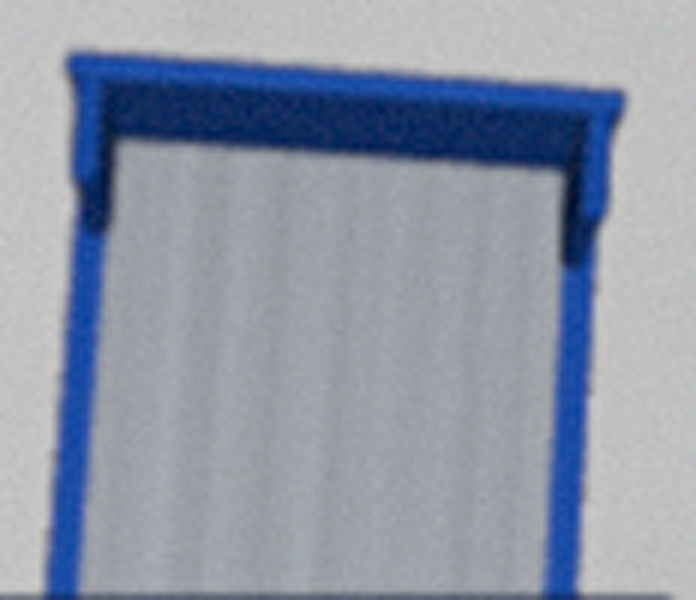

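```bash
cat >> h.py <<'E'
def load(n):
    D=np.load(f"pics/{n}.npz");p={k:(D[k] if D[k].ndim else float(D[k])) for k in("fovy","cx","cy","k1","R","t")}
    return D["im"],D["d"],p
E
python3 - <<'E'
from h import *
im,d,p=load("w2")
q=lambda x,y:(222+x/6,75+y/6)
C=plane(p,[q(112,138),q(565,170)],12.3);print("ledge foot",C.round(1),C.mean(0).round(1),"yaw",np.arctan2(*(C[0]-C[1])[:2]))
for y in(300,450,590):
    z=14+0
    L=[q(78-28*(y-215)/375,y),q(597-24*(y-225)/365,y)]
    for _ in range(4): P=plane(p,L,z);z=12+ (P[:,0].mean()-C[:,0].mean())*np.tan(.314)
    print(P.round(1),P.mean(0).round(1))
# held plate upper face front corners
P=pts(p,d,np.array([(225,185),(330,185),(277,200),(277,290)]));print(P.round(1))
E=plane(p,[(217,178),(338,177)],P[2,2]);print(E)
E
```

```text
ledge foot [[ 537.5 -265.    12.3]
 [ 542.8 -185.7   12.3]] [ 540.2 -225.4   12.3] yaw -3.0750974595928966
[[ 565.2 -271.9   20.1]
 [ 565.  -181.3   20.1]] [ 565.1 -226.6   20.1]
[[ 590.4 -273.5   28.3]
 [ 590.3 -183.3   28.3]] [ 590.3 -228.4   28.3]
[[ 613.6 -275.    35.8]
 [ 613.6 -185.1   35.8]] [ 613.6 -230.1   35.8]
[[ 592.9 -253.   214.3]
 [ 592.7 -201.2  215. ]
 [ 600.5 -227.2  214.3]
 [ 650.  -227.2  214.5]]
[[ 589.3733414  -256.79411409  214.30339926]
 [ 588.81080694 -197.24150607  214.30339926]]
```

servo_tool:
  commands:
    - [0.026,0,0.02,0,1]
    - [0.025,-0.0005,0.03,0,1]
    - [0,0,0.03,0.067,1]
    - [0,0,0.03,0,1]
    - [0,0,0.025,0,1]
    - [0,0,0.02,0,1]
    - [0,0,0.005,0,1]
    - [0,0,0,0,1]
    - [0,0,0,0,1]

```text
time: 5.7
position: [581.4, -228.2, 48.3]
ee_rot: [0.001, 0.032, 0.999, -0.0]
contact_force: [0.2, 0.5, -1.5]
width: 61.4
finger_force: 30.0
```

```bash
python3 -c "
from h import *;go(580.1,-228.1,44,-0.067)"
```

```text
shift [ 0.0013 -0.      0.0043] turn 0.002385545410643619 t 5.7 j6 -2.07 pos [ 581.4 -228.2   48.3] cur 3.077
```

Lower gently while watching force.

servo_tool:
  commands:
    - [0.001,0,0.003,0,1]
    - [0,0,0.003,0,1]
    - [0,0,0.002,0,1]
    - [0,0,0.002,0,1]
    - [0,0,0,0,1]

```text
time: 6.12
position: [580.3, -229.1, 38.2]
ee_rot: [0.001, 0.033, 0.999, -0.0]
contact_force: [-0.8, -0.0, 5.2]
width: 61.4
finger_force: 30.0
```

servo_tool:
  commands:
    - [0,0,0.002,0,1]
    - [0,0,0.002,0,1]
    - [0,0,0,0,1]

```text
time: 6.37
position: [580.2, -229.0, 34.0]
ee_rot: [0.001, 0.033, 0.999, -0.0]
contact_force: [-1.8, -0.1, 4.2]
width: 61.6
finger_force: 30.0
```

servo_tool:
  commands:
    - [0,0,0.0015,0,1]
    - [0,0,0.001,0,1]
    - [0,0,0,0,1]
    - [0,0,0,0,0.2]
    - [0,0,0,0,-0.3]
    - [0,0,0,0,-0.7]
    - [0,0,0,0,-0.7]

```text
time: 6.95
position: [579.3, -228.4, 30.2]
ee_rot: [-0.0, 0.033, 0.999, 0.0]
contact_force: [-0.4, 0.4, 0.2]
width: 72.7
finger_force: 0.0
```

servo_tool:
  commands:
    - [0,0,-0.02,0,-0.7]
    - [0,0,-0.035,0,-0.7]
    - [0,0,-0.035,0,-1]
    - [-0.025,0,-0.035,0,-1]
    - [-0.025,0,-0.03,0,-1]
    - [0,0,0,0,-1]
    - [0,0,0,0,-1]

```text
time: 7.53
position: [630.4, -232.4, 186.5]
ee_rot: [0.002, 0.033, 0.999, -0.001]
contact_force: [-0.0, -0.0, -1.3]
width: 92.4
finger_force: 0.0
```

```bash
python3 look.py w3; python3 - <<'E'
from h import *
im,d,p=load("w3")
cv2.imwrite("pics/c3.png",cv2.resize(im[70:230,200:360],None,fx=3.7,fy=3.7,interpolation=cv2.INTER_CUBIC)[:,:,::-1])
E
```

```text
7.5333 [ 630.4 -232.4  186.5]
blue (array([278., 136.]), 578.1, -227.3, 104.7, 97.2, np.float64(-0.076))
blue (array([408.,  16.]), 465.1, -96.9, 46.2, 34.0, np.float64(-1.265))
orange (array([182.,  21.]), 461.0, -311.3, 61.0, 47.6, np.float64(-1.455))
orange (array([29.,  7.]), 437.5, -458.4, 42.6, 15.3, np.float64(1.464))
```

View pics/c3.png

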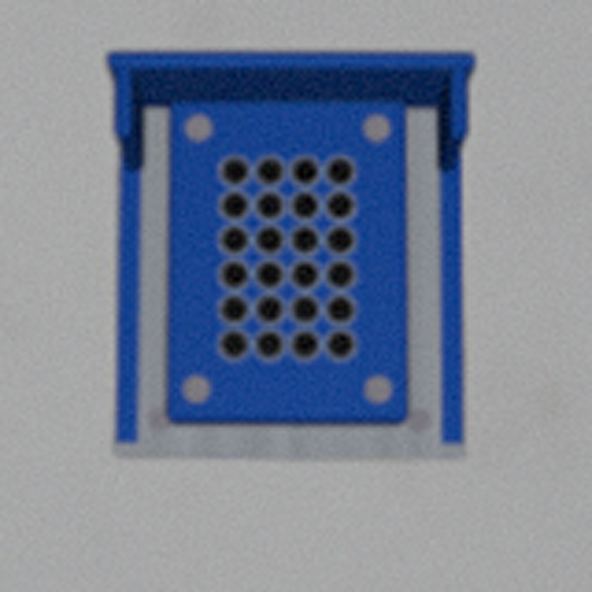

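Crop: blue_broad sits flat in the blue stand, centred, its end close to the ledge. Next is blue_narrow.

servo_tool:
  commands:
    - [0.032,0.025,0,0,-1]
    - [0.032,0.025,0,0,-1]
    - [0.032,0.025,0,0,-1]
    - [0.032,0.025,0,0,-1]
    - [0.032,0.025,0,0,-1]
    - [0,0,0,0,-1]
    - [0,0,0,0,-1]

```text
time: 8.17
position: [473.9, -94.6, 181.5]
ee_rot: [-0.002, 0.032, 0.999, 0.001]
contact_force: [0.8, 0.4, -0.3]
width: 91.7
finger_force: 0.0
```

```bash
python3 look.py w4; python3 - <<'E'
from h import *
# plate on stand: corners of upper face in w3 crop
im,d,p=load("w3");q=lambda x,y:(200+x/3.7,70+y/3.7)
P=pts(p,d,np.array([q(180,150),q(390,150),q(180,400),q(390,400),q(285,380),q(285,130)]));print(P.round(1))
o=np.array([540.2,-225.4,12.3]);a=.314;c,s=np.cos(-.067),np.sin(-.067)
X=np.array([c*np.cos(a),s*np.cos(a),np.sin(a)]);Y=np.array([-s,c,0]);Z=np.cross(X,Y);F=np.array([X,Y,Z])
print(((P-o)@F.T).round(1))
C,dd=rays(p,[q(170,103),q(407,103),q(407,415),q(170,415)])
t=((o+12*Z-C)@Z)/(dd@Z);print(((C+dd*t[:,None]-o)@F.T).round(1))
E
```

```text
8.1667 [473.9 -94.6 181.5]
blue (array([124., 262.]), 539.8, -269.6, 45.0, 20.8, np.float64(-1.035))
blue (array([270., 168.]), 450.1, -99.3, 61.9, 44.0, np.float64(0.309))
orange (array([ 68., 173.]), 441.8, -311.9, 82.3, 64.8, np.float64(0.116))
orange (array([469., 139.]), 433.2, 105.5, 62.3, 46.9, np.float64(-0.488))
orange (array([372.,  95.]), 384.1, 5.9, 28.8, 26.5, np.float64(1.516))
[[ 549.7 -254.1   27.7]
 [ 553.2 -200.3   29. ]
 [ 611.2 -257.6   48.2]
 [ 614.5 -204.7   49.2]
 [ 608.2 -230.8   45.8]
 [ 546.4 -226.8   26.7]]
[[ 15.6 -28.   11.1]
 [ 15.9  25.9  12.4]
 [ 80.5 -27.4  11.5]
 [ 80.6  25.6  12.7]
 [ 75.3  -0.8  10.8]
 [ 10.5  -1.   11.7]]
[[  3.4 -30.7  12. ]
 [  3.3  30.4  12. ]
 [ 84.3  29.9  12. ]
 [ 84.4 -29.8  12. ]]
```

servo_tool:
  commands:
    - [0.023,-0.006,0.02,0,-1]
    - [0,0,0.035,-0.095,-1]
    - [0,0,0.035,-0.095,-1]
    - [0,0,0.035,-0.095,-1]
    - [0,0,0.035,-0.091,-1]
    - [0,0,0.008,0,-1]
    - [0,0,0,0,-1]
    - [0,0,0,0,-1]

```text
time: 8.88
position: [454.9, -101.9, 17.2]
ee_rot: [0.0, -0.153, 0.988, -0.0]
contact_force: [0.3, 0.5, -0.2]
width: 92.0
finger_force: 0.0
```

```bash
python3 -c "
from h import *;go(450.5,-99.5,3.5,0.309)"
```

```text
shift [0.0034 0.0036 0.0137] turn -0.0015582622382854794 t 8.8833 j6 -2.36 pos [ 454.9 -101.9   17.2] cur -2.834
```

servo_tool:
  commands:
    - [0.0035,0.0035,0.006,0,-1]
    - [0,0,0.0065,0,-1]
    - [0,0,0,0,-1]
    - [0,0,0,0,1]
    - [0,0,0,0,1]
    - [0,0,0,0,1]
    - [0,0,0,0,1]
    - [0,0,0,0,1]
    - [0,0,0,0,1]
    - [0,0,0,0,1]
    - [0,0,0,0,1]

```text
time: 9.8
position: [449.5, -98.8, 4.0]
ee_rot: [0.0, -0.154, 0.988, -0.0]
contact_force: [0.4, -1.0, 0.6]
width: 45.4
finger_force: 30.0
```

servo_tool:
  commands:
    - [0,0,-0.025,0,1]
    - [0,0,-0.03,0.095,1]
    - [0,0,-0.03,0.095,1]
    - [0,0,-0.03,0.095,1]
    - [0,0,0,0.093,1]
    - [0,0,0,0,1]
    - [0,0,0,0,1]

```text
time: 10.38
position: [449.1, -98.6, 118.6]
ee_rot: [-0.0, 0.033, 0.999, 0.0]
contact_force: [-0.6, 0.2, 0.7]
width: 45.6
finger_force: 30.0
```

```bash
python3 -c "
from h import *;go(567.6,-227.2,55,-0.067)"
```

```text
shift [-0.1266 -0.1206  0.0635] turn 0.0017839216833692717 t 10.3833 j6 -1.99 pos [449.1 -98.6 118.6] cur 3.076
```

servo_tool:
  commands:
    - [-0.025,-0.024,0,0,1]
    - [-0.025,-0.024,0,0,1]
    - [-0.025,-0.024,0,0,1]
    - [-0.025,-0.024,0,0,1]
    - [-0.0265,-0.0245,0,0,1]
    - [0,0,0.02,0,1]
    - [0,0,0.03,0,1]
    - [0,0,0.012,0,1]
    - [0,0,0,0,1]
    - [0,0,0,0,1]

```text
time: 11.22
position: [566.2, -226.6, 55.5]
ee_rot: [-0.002, 0.033, 0.999, 0.001]
contact_force: [-0.4, 0.2, 0.2]
width: 45.4
finger_force: 30.0
```

```bash
python3 -c "
from h import *;go(567.6,-227.2,48,-0.067)"
```

```text
shift [-0.0014 -0.0006  0.0075] turn 0.0004085082630931325 t 11.2167 j6 -2.08 pos [ 566.2 -226.6   55.5] cur 3.075
```

servo_tool:
  commands:
    - [-0.001,0,0.004,0,1]
    - [0,0,0.003,0,1]
    - [0,0,0.002,0,1]
    - [0,0,0.002,0,1]
    - [0,0,0.002,0,1]
    - [0,0,0,0,1]

```text
time: 11.72
position: [569.1, -227.9, 45.5]
ee_rot: [0.001, 0.034, 0.999, -0.0]
contact_force: [-3.1, 1.5, 5.8]
width: 45.0
finger_force: 30.0
```

servo_tool:
  commands:
    - [0,0,0.002,0,1]
    - [0,0,0.0015,0,1]
    - [0,0,0,0,1]

```text
time: 11.97
position: [569.1, -227.9, 42.1]
ee_rot: [0.001, 0.034, 0.999, -0.0]
contact_force: [-3.2, 0.8, 6.6]
width: 45.3
finger_force: 30.0
```

servo_tool:
  commands:
    - [0.001,0,0.0015,0,1]
    - [0.001,0,0.001,0,1]
    - [0,0,0,0,1]
    - [0,0,0,0,0.4]
    - [0,0,0,0,0]
    - [0,0,0,0,-0.4]
    - [0,0,0,0,-0.4]

```text
time: 12.55
position: [566.8, -227.6, 38.5]
ee_rot: [0.0, 0.034, 0.999, -0.0]
contact_force: [1.2, 0.8, 0.1]
width: 56.9
finger_force: 0.0
```

servo_tool:
  commands:
    - [0,0,-0.02,0,-0.4]
    - [0,0,-0.03,0,-0.7]
    - [-0.02,0,-0.035,0,-1]
    - [-0.025,0,-0.03,0,-1]
    - [-0.015,0,-0.03,0,-1]
    - [0,0,0,0,-1]
    - [0,0,0,0,-1]

```text
time: 13.13
position: [628.0, -232.2, 185.2]
ee_rot: [0.002, 0.034, 0.999, -0.001]
contact_force: [-0.7, 0.7, -0.8]
width: 91.7
finger_force: 0.0
```

```bash
python3 look.py w5; python3 - <<'E'
from h import *
im,d,p=load("w5")
cv2.imwrite("pics/c5.png",cv2.resize(im[70:230,200:360],None,fx=3.7,fy=3.7,interpolation=cv2.INTER_CUBIC)[:,:,::-1])
E
```

```text
13.1333 [ 628.  -232.2  185.2]
blue (array([278., 139.]), 578.2, -227.8, 104.4, 97.0, np.float64(-0.067))
orange (array([181.,  23.]), 459.9, -311.5, 61.1, 49.9, np.float64(-1.454))
orange (array([28.,  9.]), 436.3, -457.7, 43.5, 18.0, np.float64(1.461))
```

View pics/c5.png

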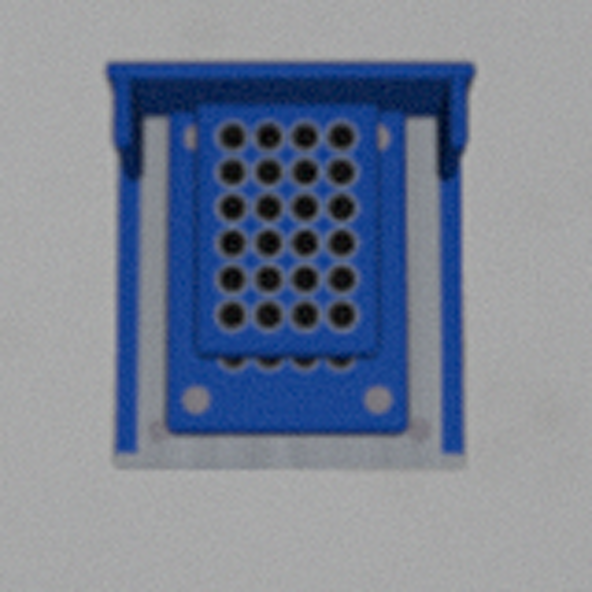

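Crop: blue_narrow lies centred on blue_broad, close to the ledge. I'll measure it and then head for orange_broad.

```bash
cat >> h.py <<'E'
def frame(o,yaw):
    a=.314;c,s=np.cos(yaw),np.sin(yaw)
    X=np.array([c*np.cos(a),s*np.cos(a),np.sin(a)]);Y=np.array([-s,c,0]);return np.array([X,Y,np.cross(X,Y)])
def onplate(p,uv,o,yaw,h):
    F=frame(o,yaw);C,d=rays(p,uv);t=((o+h*F[2]-C)@F[2])/(d@F[2]);return ((C+d*t[:,None]-o)@F.T).round(1)
def fit(p,d,mk,o,yaw):
    v=np.argwhere(mk&(d>0));P=(pts(p,d,v[:,::-1])-o)@frame(o,yaw).T
    A=np.c_[P[:,:2],np.ones(len(P))];k=np.linalg.lstsq(A,P[:,2],rcond=None)[0];return k[:2].round(3),np.median(P[:,2]).round(1)
E
python3 - <<'E'
from h import *
im,d,p=load("w5");q=lambda x,y:(200+x/3.7,70+y/3.7);o=np.array([540.2,-225.4,12.3])
print(onplate(p,[q(195,105),q(378,105),q(378,352),q(195,352)],o,-.067,22))
mk=np.zeros(d.shape,bool);mk[103:163,256:300]=1;print(fit(p,d,mk,o,-.067))
go(460,-311.5,150)
E
```

```text
[[  5.3 -23.2  22. ]
 [  5.3  22.3  22. ]
 [ 67.5  21.9  22. ]
 [ 67.6 -22.8  22. ]]
(array([-0.,  0.]), np.float64(21.4))
shift [ 0.1605 -0.0911  0.0328] turn None t 13.1833 j6 -2.04 pos [ 626.3 -231.5  182.7] cur 3.074
```

servo_tool:
  commands:
    - [0.032,-0.018,0,0,-1]
    - [0.032,-0.018,0.005,0,-1]
    - [0.032,-0.018,0.01,0,-1]
    - [0.032,-0.018,0.01,0,-1]
    - [0.032,-0.018,0.01,0,-1]
    - [0,0,0,0,-1]
    - [0,0,0,0,-1]

```text
time: 13.77
position: [457.7, -309.5, 145.1]
ee_rot: [-0.002, 0.036, 0.999, 0.002]
contact_force: [0.4, 0.5, 0.1]
width: 91.9
finger_force: 0.0
```

```bash
python3 look.py w6; python3 -c "
from h import *;go(443.5,-311.5,4,0.116)"
```

```text
13.7667 [ 457.7 -309.5  145.1]
blue (array([369., 353.]), 633.6, -221.8, 71.7, 31.5, np.float64(1.485))
blue (array([347., 290.]), 554.9, -242.8, 56.6, 38.9, np.float64(1.491))
orange (array([270., 180.]), 441.8, -314.4, 82.6, 60.5, np.float64(0.115))
orange (array([ 99., 147.]), 401.3, -469.7, 82.7, 71.2, np.float64(0.138))
shift [ 0.0154 -0.0033  0.1424] turn -0.18545613456549104 t 13.8167 j6 -2.31 pos [ 459.4 -309.7  146.3] cur 3.072
```

servo_tool:
  commands:
    - [0.0168,-0.004,0.02,0,-1]
    - [0,0,0.03,-0.095,-1]
    - [0,0,0.035,-0.09,-1]
    - [0,0,0.03,0,-1]
    - [0,0,0.012,0,-1]
    - [0,0,0,0,-1]
    - [0,0,0,0,-1]
    - [0,0,0,0,-1]

```text
time: 14.48
position: [445.4, -314.5, 23.1]
ee_rot: [0.001, -0.059, 0.998, -0.001]
contact_force: [0.7, -0.6, 0.6]
width: 92.1
finger_force: 0.0
```

```bash
python3 -c "
from h import *;go(442.5,-312.5,4,0.116)"
```

```text
shift [0.0026 0.0024 0.0191] turn 0.0017930983542875367 t 14.4833 j6 -2.53 pos [ 445.4 -314.5   23.1] cur -3.024
```

Lower, grip, lift with turn to tool yaw ≈ π.

servo_tool:
  commands:
    - [0.0025,0.0025,0.01,0,-1]
    - [0,0,0.009,0,-1]
    - [0,0,0,0,-1]
    - [0,0,0,0,1]
    - [0,0,0,0,1]
    - [0,0,0,0,1]
    - [0,0,0,0,1]
    - [0,0,0,0,1]
    - [0,0,0,0,1]
    - [0,0,0,0,1]

```text
time: 15.32
position: [441.1, -311.5, 2.3]
ee_rot: [0.0, -0.059, 0.998, -0.0]
contact_force: [0.1, -0.9, 1.3]
width: 61.4
finger_force: 30.0
```

servo_tool:
  commands:
    - [0,0,-0.02,0,1]
    - [0,0,-0.034,0.0585,1]
    - [0,0,-0.034,0.0585,1]
    - [0,0,-0.034,0,1]
    - [0,0,-0.034,0,1]
    - [0,0,-0.034,0,1]
    - [0,0,-0.02,0,1]
    - [0,0,0,0,1]

```text
time: 15.98
position: [442.9, -313.3, 217.7]
ee_rot: [0.003, -0.0, 1.0, -0.004]
contact_force: [-0.2, -0.0, -0.5]
width: 61.5
finger_force: 30.0
```

servo_tool:
  commands:
    - [-0.015,0.036,0,0,1]
    - [-0.015,0.036,0,0,1]
    - [-0.015,0.036,0,0,1]
    - [-0.015,0.036,0,0,1]
    - [-0.015,0.036,0,0,1]
    - [-0.015,0.036,0,0,1]
    - [-0.015,0.036,0,0,1]
    - [-0.015,0.036,0,0,1]
    - [-0.015,0.036,0,0,1]
    - [-0.015,0.036,0,0,1]
    - [-0.015,0.036,0,0,1]
    - [-0.015,0.036,0,0,1]

```text
time: 16.98
position: [620.2, 122.9, 209.7]
ee_rot: [-0.002, -0.0, 1.0, -0.0]
contact_force: [1.0, -1.7, -1.1]
width: 61.5
finger_force: 30.0
```

servo_tool:
  commands:
    - [-0.015,0.036,0,0,1]
    - [-0.005,0.036,0,0,1]
    - [0,0.021,0,0,1]
    - [0,0,0,0,1]
    - [0,0,0,0,1]
    - [0,0,0,0,1]
    - [0,0,0,0,1]

```text
time: 17.57
position: [640.6, 212.4, 211.2]
ee_rot: [-0.001, 0.001, 1.0, -0.0]
contact_force: [-0.5, -0.4, -0.2]
width: 61.3
finger_force: 30.0
```

```bash
python3 look.py w7;  python3 - <<'E'
from h import *
im,d,p=load("w7")
cv2.imwrite("pics/c7.png",cv2.resize(im[60:200,200:360],None,fx=4,fy=4,interpolation=cv2.INTER_CUBIC)[:,:,::-1])
E
```

```text
17.5667 [640.6 212.4 211.2]
orange (array([276., 200.]), 662.4, 212.2, 258.9, 142.2, np.float64(-0.001))
orange (array([537., 120.]), 568.3, 502.2, 94.9, 52.5, np.float64(0.162))
orange (array([170.,   7.]), 460.9, 102.2, 51.3, 22.7, np.float64(1.552))
```

View pics/c7.png

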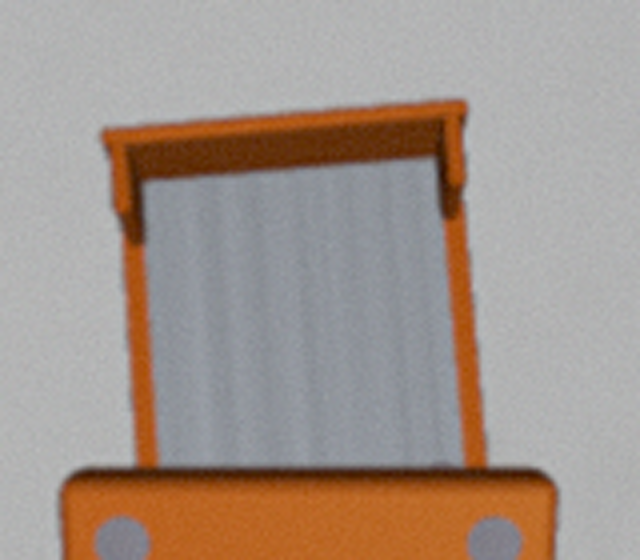

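Crop: the orange stand's ledge foot runs from (145,180) to (438,156). The held orange_broad's front edge is at row ~475.

```bash
python3 - <<'E'
from h import *
im,d,p=load("w7");q=lambda x,y:(200+x/4,60+y/4)
C=plane(p,[q(145,180),q(438,156)],12.3);v=C[1]-C[0];o=C.mean(0);yaw=np.arctan2(-v[0],v[1]);print(C.round(1),o.round(1),"yaw",yaw)
m=np.argwhere(d[110:170,245:305]>0)[::7]+[110,245];P=pts(p,d,m[:,::-1]);c=P.mean(0);n=np.linalg.svd(P-c)[2][2];n*=np.sign(n[2]);print(c,n,"yaw",np.arctan2(-n[1],-n[0]),"slope",np.arccos(n[2]))
print("deck height err",(c-o)@n)
E_=onplate(p,[q(130,300),q(470,300),q(140,460),q(486,460)],o,yaw,0);print(E_)
z=pts(p,d,np.array([q(300,530)]))[0,2];print(z,plane(p,[q(62,478),q(556,478)],z))
a=40*np.array([np.cos(yaw),np.sin(yaw)]);print(o[:2]+a)
go(*(o[:2]+a),50,yaw)
E
```

```text
[[553.4 169.4  12.3]
 [547.3 247.4  12.3]] [550.3 208.4  12.3] yaw 0.0773621508402582
[589.0646759  210.12625689  24.107011  ] [-0.3080326  -0.02461468  0.95105732] yaw 0.07973990751339483 slope 0.31415665374010765
deck height err -0.7411091098430578
[[ 32.3 -45.2  -0. ]
 [ 39.6  44.2  -0. ]
 [ 75.2 -45.3   0. ]
 [ 82.3  44.8  -0. ]]
221.05877139172395 [[598.89946105 182.8075917  221.05877139]
 [598.96072341 242.8906561  221.05877139]]
[590.22497857 211.46208726]
shift [ 0.0504 -0.0009  0.1616] turn -0.07898063939360522 t 17.6167 j6 -1.43 pos [640.7 212.3 211.6] cur 3.14
```

servo_tool:
  commands:
    - [0.026,-0.001,0.02,0,1]
    - [0.0245,0,0.03,0,1]
    - [0,0,0.03,-0.079,1]
    - [0,0,0.03,0,1]
    - [0,0,0.025,0,1]
    - [0,0,0.02,0,1]
    - [0,0,0.007,0,1]
    - [0,0,0,0,1]
    - [0,0,0,0,1]
    - [0,0,0,0,1]

```text
time: 18.45
position: [591.9, 212.7, 52.1]
ee_rot: [0.002, -0.039, 0.999, 0.0]
contact_force: [-1.3, -0.8, -0.5]
width: 61.9
finger_force: 30.0
```

```bash
python3 -c "
from h import *;go(590.2,211.5,42,0.078)"
```

```text
shift [ 0.0018 -0.0011  0.0101] turn 0.0007066390067596018 t 18.45 j6 -1.5 pos [591.9 212.7  52.1] cur -3.063
```

servo_tool:
  commands:
    - [0.0018,-0.001,0.005,0,1]
    - [0,0,0.003,0,1]
    - [0,0,0.003,0,1]
    - [0,0,0.002,0,1]
    - [0,0,0.002,0,1]
    - [0,0,0,0,1]

```text
time: 18.95
position: [588.7, 211.7, 35.4]
ee_rot: [0.0, -0.04, 0.999, -0.0]
contact_force: [-3.4, -1.0, 4.7]
width: 61.5
finger_force: 30.0
```

servo_tool:
  commands:
    - [0,0,0.002,0,1]
    - [0,0,0.002,0,1]
    - [0,0,0.001,0,1]
    - [0,0,0,0,1]

```text
time: 19.28
position: [588.9, 211.8, 30.6]
ee_rot: [0.0, -0.04, 0.999, -0.0]
contact_force: [-1.4, -0.1, 4.4]
width: 61.6
finger_force: 30.0
```

servo_tool:
  commands:
    - [0,0,0.001,0,1]
    - [0,0,0,0,1]
    - [0,0,0,0,0.2]
    - [0,0,0,0,-0.3]
    - [0,0,0,0,-0.7]
    - [0,0,0,0,-0.7]

```text
time: 19.78
position: [588.4, 211.7, 28.6]
ee_rot: [-0.0, -0.04, 0.999, 0.0]
contact_force: [-0.1, 0.9, 0.0]
width: 72.8
finger_force: 0.0
```

servo_tool:
  commands:
    - [0,0,-0.02,0,-0.7]
    - [0,0,-0.035,0,-0.7]
    - [0,0,-0.035,0,-1]
    - [-0.025,0,-0.035,0,-1]
    - [-0.025,0,-0.03,0,-1]
    - [0,0,0,0,-1]
    - [0,0,0,0,-1]
    - [0,0,0,0,-1]

```text
time: 20.45
position: [636.6, 215.5, 181.2]
ee_rot: [-0.001, -0.04, 0.999, -0.0]
contact_force: [0.7, -0.3, -0.4]
width: 91.9
finger_force: 0.0
```

```bash
python3 look.py w8; python3 - <<'E'
from h import *
im,d,p=load("w8")
cv2.imwrite("pics/c8.png",cv2.resize(im[70:230,200:360],None,fx=3.7,fy=3.7,interpolation=cv2.INTER_CUBIC)[:,:,::-1])
E
```

```text
20.45 [636.6 215.5 181.2]
blue (array([242., 345.]), 828.5, 189.3, 46.2, 16.7, np.float64(-1.487))
orange (array([548., 149.]), 571.6, 491.7, 97.7, 30.2, np.float64(0.272))
orange (array([275., 142.]), 589.2, 210.2, 104.7, 98.2, np.float64(0.079))
```

View pics/c8.png

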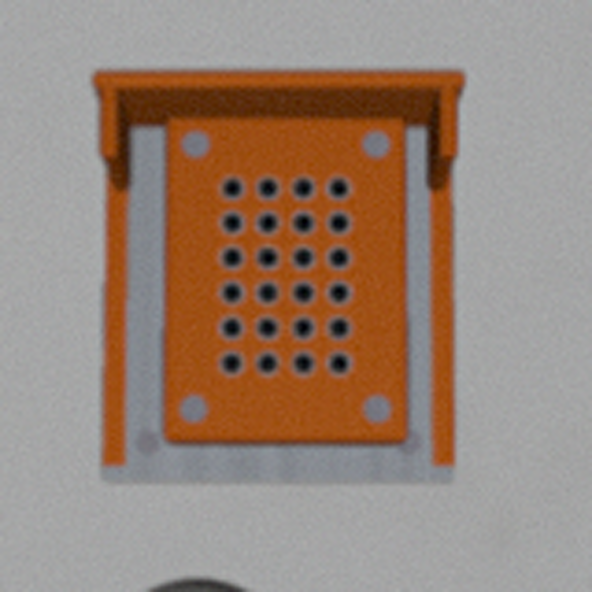

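Crop: orange_broad is flat and near the ledge, a couple of mm off centre. On to orange_narrow.

```bash
python3 - <<'E'
from h import *
im,d,p=load("w8");q=lambda x,y:(200+x/3.7,70+y/3.7);o=np.array([550.3,208.6,12.3])
print(onplate(p,[q(167,118),q(405,118),q(408,437),q(165,437)],o,.078,12))
mk=np.zeros(d.shape,bool);mk[108:180,252:302]=1;print(fit(p,d,mk,o,.078))
go(450,110,150)
E
```

```text
[[  2.5 -29.5  12. ]
 [  2.4  31.2  12. ]
 [ 84.3  31.3  12. ]
 [ 84.4 -29.2  12. ]]
(array([0.   , 0.001]), np.float64(11.3))
shift [ 0.1935 -0.0904  0.0312] turn None t 20.5 j6 -1.5 pos [635.9 215.5 180.3] cur -3.062
```

servo_tool:
  commands:
    - [0.032,-0.015,0,0,-1]
    - [0.032,-0.015,0,0,-1]
    - [0.032,-0.015,0.005,0,-1]
    - [0.032,-0.015,0.005,0,-1]
    - [0.032,-0.015,0.01,0,-1]
    - [0.032,-0.015,0.01,0,-1]
    - [0,0,0,0,-1]
    - [0,0,0,0,-1]
    - [0,0,0,0,-1]

```text
time: 21.25
position: [452.9, 110.8, 152.2]
ee_rot: [-0.0, -0.04, 0.999, 0.0]
contact_force: [0.5, -0.4, -0.1]
width: 91.8
finger_force: 0.0
```

```bash
python3 look.py w9; python3 -c "
from h import *;go(433,110,4.5,-0.491)"
```

```text
21.25 [452.9 110.8 152.2]
orange (array([370., 361.]), 629.2, 230.7, 81.8, 52.8, np.float64(-1.486))
orange (array([348., 300.]), 555.4, 196.7, 62.4, 15.1, np.float64(-1.498))
orange (array([276., 175.]), 433.2, 108.6, 62.3, 44.3, np.float64(-0.489))
orange (array([162., 114.]), 384.4, 1.5, 28.7, 27.4, np.float64(-1.501))
shift [0.0211 0.0007 0.1485] turn 0.5704041237626365 t 21.3 j6 -1.67 pos [454.  111.  153.1] cur -3.062
```

servo_tool:
  commands:
    - [0.021,-0.0005,0.01,0,-1]
    - [0,0,0.025,0.115,-1]
    - [0,0,0.025,0.115,-1]
    - [0,0,0.025,0.115,-1]
    - [0,0,0.025,0.115,-1]
    - [0,0,0.02,0.111,-1]
    - [0,0,0.005,0,-1]
    - [0,0,0,0,-1]
    - [0,0,0,0,-1]
    - [0,0,0,0,-1]

```text
time: 22.13
position: [434.3, 108.7, 19.5]
ee_rot: [0.002, 0.242, 0.97, 0.0]
contact_force: [0.4, 0.3, -0.1]
width: 91.9
finger_force: 0.0
```

```bash
python3 -c "
from h import *;go(433.2,109,4.5,-0.49)"
```

```text
shift [ 0.0012 -0.0003  0.015 ] turn 0.00040668095276163996 t 22.1333 j6 -1.11 pos [434.3 108.7  19.5] cur 2.652
```

Grip, lift, turn to the stand's yaw (−0.568).

servo_tool:
  commands:
    - [0.001,0,0.008,0,-1]
    - [0,0,0.0065,0,-1]
    - [0,0,0,0,-1]
    - [0,0,0,0,1]
    - [0,0,0,0,1]
    - [0,0,0,0,1]
    - [0,0,0,0,1]
    - [0,0,0,0,1]
    - [0,0,0,0,1]
    - [0,0,0,0,1]
    - [0,0,0,0,1]

```text
time: 23.05
position: [431.7, 109.0, 3.5]
ee_rot: [0.0, 0.243, 0.97, 0.0]
contact_force: [0.5, 0.7, 0.7]
width: 45.6
finger_force: 30.0
```

servo_tool:
  commands:
    - [0,0,-0.025,0,1]
    - [0,0,-0.03,-0.115,1]
    - [0,0,-0.03,-0.115,1]
    - [0,0,-0.03,-0.115,1]
    - [0,0,0,-0.115,1]
    - [0,0,0,-0.108,1]
    - [0,0,0,0,1]
    - [0,0,0,0,1]

```text
time: 23.72
position: [431.2, 109.0, 118.1]
ee_rot: [-0.0, -0.037, 0.999, 0.0]
contact_force: [-0.1, 0.2, -1.1]
width: 45.2
finger_force: 30.0
```

```bash
python3 -c "
from h import *;y=.078;go(550.3+27*np.cos(y),208.9+27*np.sin(y),60,y)"
```

```text
shift [-0.1531  0.091   0.058 ] turn -0.004825815613475726 t 23.7167 j6 -1.67 pos [431.2 109.  118.1] cur -3.068
```

servo_tool:
  commands:
    - [-0.026,0.015,0,0,1]
    - [-0.026,0.015,0,-0.005,1]
    - [-0.026,0.015,0,0,1]
    - [-0.026,0.015,0,0,1]
    - [-0.026,0.015,0,0,1]
    - [-0.0215,0.016,0,0,1]
    - [0,0,0.02,0,1]
    - [0,0,0.03,0,1]
    - [0,0,0.008,0,1]
    - [0,0,0,0,1]
    - [0,0,0,0,1]
    - [0,0,0,0,1]

```text
time: 24.72
position: [576.2, 211.8, 61.9]
ee_rot: [0.001, -0.04, 0.999, 0.0]
contact_force: [0.3, 0.3, -0.1]
width: 45.3
finger_force: 30.0
```

```bash
python3 -c "
from h import *;y=.078;go(550.3+26*np.cos(y),208.9+26*np.sin(y),48,y)"
```

```text
shift [ 0.0001 -0.0008  0.0139] turn 0.0022064757442263883 t 24.7167 j6 -1.5 pos [576.2 211.8  61.9] cur -3.061
```

servo_tool:
  commands:
    - [0,-0.0005,0.006,0,1]
    - [0,0,0.006,0,1]
    - [0,0,0.003,0,1]
    - [0,0,0.002,0,1]
    - [0,0,0.002,0,1]
    - [0,0,0.001,0,1]
    - [0,0,0,0,1]

```text
time: 25.3
position: [575.7, 211.2, 41.3]
ee_rot: [0.0, -0.041, 0.999, -0.0]
contact_force: [-2.9, -0.3, 6.2]
width: 45.7
finger_force: 30.0
```

servo_tool:
  commands:
    - [0,0,0.001,0,1]
    - [0,0,0.001,0,1]
    - [0,0,0,0,1]

```text
time: 25.55
position: [575.7, 211.2, 39.5]
ee_rot: [0.0, -0.041, 0.999, -0.0]
contact_force: [-3.0, -1.5, 6.9]
width: 45.3
finger_force: 30.0
```

servo_tool:
  commands:
    - [0,0,0.001,0,1]
    - [0,0,0,0,1]
    - [0,0,0,0,0.4]
    - [0,0,0,0,0]
    - [0,0,0,0,-0.4]
    - [0,0,0,0,-0.4]

```text
time: 26.05
position: [575.5, 211.3, 37.5]
ee_rot: [0.0, -0.041, 0.999, 0.0]
contact_force: [-0.8, -0.1, 0.1]
width: 56.3
finger_force: 0.0
```

servo_tool:
  commands:
    - [0,0,-0.02,0,-0.4]
    - [0,0,-0.03,0,-0.7]
    - [-0.02,0,-0.035,0,-1]
    - [-0.025,0,-0.03,0,-1]
    - [-0.015,0,-0.03,0,-1]
    - [0,0,0,0,-1]
    - [0,0,0,0,-1]
    - [0,0,0,0,-1]

```text
time: 26.72
position: [634.3, 216.0, 181.0]
ee_rot: [-0.001, -0.041, 0.999, -0.0]
contact_force: [-0.4, -0.2, -0.5]
width: 91.7
finger_force: 0.0
```

```bash
python3 look.py w10; python3 - <<'E'
from h import *
im,d,p=load("w10")
cv2.imwrite("pics/c10.png",cv2.resize(im[70:230,200:360],None,fx=3.7,fy=3.7,interpolation=cv2.INTER_CUBIC)[:,:,::-1])
o=np.array([550.3,208.6,12.3]);mk=np.zeros(d.shape,bool);mk[112:160,260:298]=1;print(fit(p,d,mk,o,.078))
E
```

```text
26.7167 [634.3 216.  181. ]
blue (array([241., 346.]), 827.6, 189.1, 48.5, 19.5, np.float64(-1.484))
orange (array([547., 152.]), 572.0, 492.2, 98.0, 31.3, np.float64(0.275))
orange (array([275., 144.]), 589.0, 210.2, 104.9, 97.3, np.float64(0.081))
(array([ 0.001, -0.   ]), np.float64(21.3))
```

View pics/c10.png

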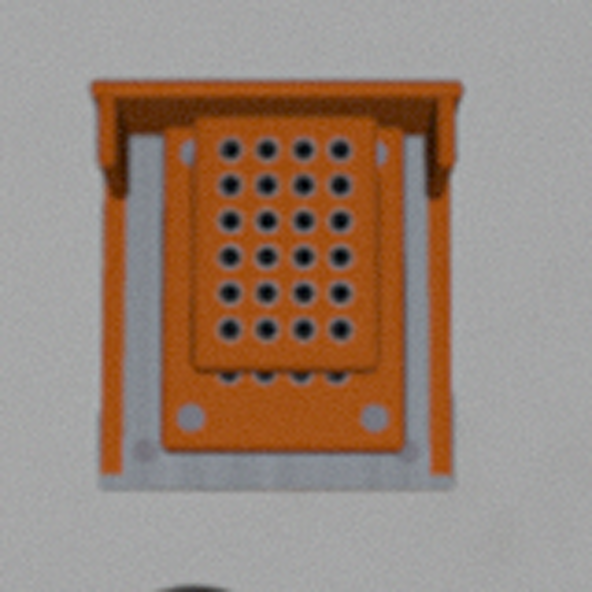

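Crop: orange_narrow is flat and straight on orange_broad, near the ledge. Final measurement:

```bash
python3 - <<'E'
from h import *
q=lambda x,y:(200+x/3.7,70+y/3.7)
im,d,p=load("w10");o=np.array([550.3,208.6,12.3])
print("on",onplate(p,[q(195,117),q(375,117),q(378,367),q(192,367),q(285,239)],o,.078,22))
im,d,p=load("w8");print("ob grid centre",onplate(p,[q(286,275)],o,.078,12))
o=np.array([540.2,-225.4,12.3])
im,d,p=load("w5");print("bn grid",onplate(p,[q(287,225)],o,-.067,22))
im,d,p=load("w3");print("bb grid",onplate(p,[q(287,257)],o,-.067,12))
E
```

```text
on [[  3.9 -21.1  22. ]
 [  3.7  23.3  22. ]
 [ 66.2  23.8  22. ]
 [ 66.3 -21.3  22. ]
 [ 34.6   1.2  22. ]]
ob grid centre [[43.3  0.9 12. ]]
bn grid [[35.9 -0.3 22. ]]
bb grid [[43.8 -0.4 12. ]]
```

```bash
python3 -c "
from plant import r;print(r.sign_off())"
```

```text
the job is handed in; nothing more can be done
None
```

All four plates are on the stands of their own colour and the job is handed in at about 27 s; the last wrist-camera checks put every plate inside its limits (broad plates about 1–2 mm from the ledge, narrow ones about 3–4 mm), but sign-off returned no verdict and the items to be left alone were not re-measured.

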